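# Shut and latch the gas analyser's lid

## Robot

A 6-joint arm with a two-finger parallel gripper is mounted at the origin on the work surface. World frame = base frame: x ahead of the robot, y to its left, z up, the work surface at z = 0. Lengths are in mm, angles in rad, forces in N, time in s.
With the tool pointing down it reaches from about 375 to 925 mm from the base axis. Payload 5.7 kg.
Tool frame: the origin (TCP) lies on the centre line of the jaws, within the pads' length; the fingertips stand r.finger_overhang ahead of it and the grasp point (between the pads) is the TCP (r.finger_overhang is the distance from the TCP to the fingertips, in mm); z points along the fingers, y is the direction in which the jaws open and shut (so a half turn about z gives the same grasp; the last joint's range is limited). The gripper opens to 88 mm and grips with 3 to 60 N. Pads are 20 mm wide; open, the fingers measure 115 mm over their backs; the gripper's body (75 mm by 178 mm) begins 61 mm behind the grasp point.
Start: joints at [-1.372, 0.359, 1.51, -0, 1.272, -0.115], TCP at [185.19, -570.674, 241.623] pointing down, gripper open.
Joint ranges: [-2.97, 2.97], [-1.01, 2.36], [0.21, 2.38], [-0.96, 4.11], [0.2, 2.71], [-2.98, 2.98]. Speed limits (rad/s): [2.39, 2.39, 3.14, 3.14, 3.14, 3.14].

## Interface

Orientations are given as a unit quaternion [x, y, z, w].
In Python, from plant import r gives the robot as it stands.
- The arm moves only by the tool send_rows, never from a script. Its argument "targets" is a list that holds one entry, the list of rows, each a list of 5 numbers: the closure, from -1 (fully open) to 1 (shut), then the shift along the world's x, y, z in cm, then the turn about the world's z in rad. A call has 1 to 20 rows; each row shifts and turns the pose as measured when the row begins; what a row does not reach is not made up. A row lasts 1/8 s, in which the tool goes at most 62.5 mm and 10.7 degrees, less where a joint would pass 70% of its speed; a pose out of reach is approached as far as the arm can. A call is refused whole if a number of a shift passes 6.25 or a number of a turn 0.188, either way. A call with a gripper value outside its range is refused whole. The fingers move at their own pace and stop on an object; the grip force is fixed at half the most. Time passes only in rows, so rows that do not move let the fingers close. It gives the time, the measured TCP pose, the force and the opening at its end, in the units of the state.
- r.get_obs(): the state, without advancing time (a new reading comes with each control period).
- r.capture(name): name is "scene" or "top" or "wrist"; returns a dict with "image" (480x640x3 uint8, blue, green, red), "camera_matrix" (3x3 intrinsics, pixels), "world_from_camera" (4x4, takes a point from camera to world coordinates). Camera axes: x right, y down, z forward; pixel columns grow to the right and rows downward; lengths in mm; the calibration is good to about 2 mm. A picture is of the moment at which its call begins. There is no depth.
- r.hand_in(): hands the job in, once; it reports no verdict.
The state is a dict: "clock": time; "joint_pos": joint angles; "dq": joint speeds; "joint_efforts": joint torques, N m; "position": TCP position; "ee_rot": TCP orientation; "contact_force": force on the tool from outside, world axes, zero at the start; "ft_torque": the same for the moment, N m; "gripper_width": finger opening in mm.
Only numpy, scipy, OpenCV 4.12 (cv2) and the standard library are available. Lean on these libraries where they do the work, as an engineer would, in place of code of your own. Each camera call takes 0.05 s, during which the arm holds its last target. There are 200 camera calls.

## Task

Close up the gas analyser: push its open clear lid down with the fingertips until it is fully shut, then press the two white latches on its front down and in until both lie flat against the case. Only push - lift or pick up nothing, leave the case standing where it is and leave the other things on the bench alone.

Things in the scene. Friction and masses are not known exactly. Their poses are not given: they have to be found in the camera images.
- instrument: gas analyser in a grey, clear-lidded plastic case, 4.5 kg, standing loose on four rubber feet. Origin: centre of its underside, on the bench; its z is up, its own -x is its front (the latch side, towards the robot), its +y is its left end. The base is 216 mm (x) x 320 mm (y) and its rim is 103 mm above the bench; with the shut lid it is 138 mm high
- lid (a joint): angle of the smoky clear lid (rad) about the hinge along the case's rear rim: 0 = shut on the rim; it grows as the front edge goes up and back. The hinge is stiff: the lid stays where it is left, and takes 2 to 7 N on its front part to push it down
- lid_hinge (a point): point on the lid's hinge line (the line runs along the case's y), mid-way along it, at the rear rim of the base, 103 mm above the bench
- lid_front (a point): middle of the lid's front upper edge, in the plane of the lid's flat upper face. With the lid shut it lies 218 mm in front of and 35 mm above lid_hinge. The lid is 330 mm wide; between the latches its upper face is clear all over
- latch_left (a joint): angle (rad) of the white left latch (at the case's +y end, 105 mm from its middle), a flap hinged on the front wall of the lid, relative to the lid: 0 = hanging flat against the case front with its hook under the keeper (with the lid shut); 1.57 = sticking straight out to the front; more = standing up. Its hinge is stiff: the flap stays where it is left, does not spring back, and takes about 1 to 3 N near its free end
- latch_left_hinge (a point): centre of the left latch's hinge pin (along the case's y), 11 mm below the lid's upper face and 4 mm in front of the lid's front wall
- latch_left_end (a point): middle of the left latch's free end, on its outer face. The flap is 44 mm wide and reaches 63 mm from the hinge pin; its outer face (the one to push) is a plane 9 mm off the pin
- latch_right (a joint): angle (rad) of the white right latch (at the case's -y end, 105 mm from its middle), a flap hinged on the front wall of the lid, relative to the lid: 0 = hanging flat against the case front with its hook under the keeper (with the lid shut); 1.57 = sticking straight out to the front; more = standing up. Its hinge is stiff: the flap stays where it is left, does not spring back, and takes about 1 to 3 N near its free end
- latch_right_hinge (a point): centre of the right latch's hinge pin (along the case's y), 11 mm below the lid's upper face and 4 mm in front of the lid's front wall
- latch_right_end (a point): middle of the right latch's free end, on its outer face. The flap is 44 mm wide and reaches 63 mm from the hinge pin; its outer face (the one to push) is a plane 9 mm off the pin
- wash_bottle: white squeeze bottle with a red cap and bent nozzle, 60 mm across, 165 mm tall; loose, not part of the job. Origin: centre of its underside
- flask: clear glass conical flask, 78 mm across the foot, 122 mm tall; loose, not part of the job. Origin: centre of its underside
- amber_bottle: brown glass bottle with a black cap, 62 mm across, 140 mm tall; loose, not part of the job. Origin: centre of its underside
- beaker: small milky plastic beaker, 72 mm across, 90 mm tall; loose, not part of the job. Origin: centre of its underside
- vial: small glass vial with a white cap, 26 mm across, 55 mm tall, standing in front of the instrument between its latches; loose, not part of the job. Origin: centre of its underside
- screwdriver: yellow-handled screwdriver, 170 mm long, 26 mm thick handle, lying on the bench; loose, not part of the job. Origin: middle of its length, at bench height; its +x points from handle to blade
- tip_box: blue box with a clear top, 85 x 120 x 58 mm; loose, not part of the job. Origin: centre of its underside

How it is judged (in metres and radians):
On the way, in this order (a step that is already met when the one before it is completed fails the run):
1. the lid is fully shut (value of joint lid below 0.03 rad), for 0.2 s.
2. both latches are pressed flat, with the lid shut (value of joint lid below 0.03 rad and value of joint each of latch_left, latch_right below 0.1 rad), for 0.2 s.
At the end, for the whole second after the job is handed in: the lid is shut (under 0.03 rad), both latches lie flat (under 0.1 rad), and the analyser stands at rest within 20 mm of where it was (all of step 2 and distance of instrument from where it was at the start of the episode below 0.02 m and angle between instrument's own z axis and vertical below 0.05 rad and linear speed of instrument below 0.02 m/s); the robot touches nothing.
It fails at once if the analyser is shoved more than 20 mm, lifted or tipped (distance of instrument from where it was at the start of the episode above 0.02 m or angle between instrument's own z axis and vertical above 0.1 rad).
It fails at once if the lid is lifted far open instead of pushed down (value of joint lid above 1.2 rad).
It fails at once if another thing on the bench is moved more than 25 mm, lifted or knocked over (distance of any of wash_bottle, flask, amber_bottle, beaker, vial, screwdriver, tip_box from where it was at the start of the episode above 0.025 m or angle between any of wash_bottle, flask, amber_bottle, beaker, vial, screwdriver, tip_box's own z axis and vertical above 0.5 rad).
It also fails if it takes over 58 s, if anything falls off the work surface, if the arm or the gripper's body presses on something with over 40 N, if the wrist force passes 120 N, or if a joint passes its speed limit or range.

## Working session

There is one attempt and no reset: what is moved stays moved. The work goes in short steps, Python scripts to look and compute and a tool call to move; the robot and the scene stay as the last step left them, time stands still between calls to the robot, and variables do not carry over. Pictures are saved under pics/ and viewed, about 8 in all and at most 12, crops included, and the job is handed in when it is done.

Besides the shell and the picture viewer there is one more tool, called after "Request:" as name(argument=value, ...) on one line, values as JSON. send_rows: Moves the arm, as the interface text tells. Its arguments: {"type":"object","properties":{"targets":{"type":"array"}},"required":["targets"]}

```bash
mkdir -p pics; ls; python3 - <<'E'
from plant import r
import cv2, numpy as np
np.set_printoptions(precision=4,suppress=True)
print(r.finger_overhang, r.get_obs())
for n in("scene","top"):
    c=r.capture(n); cv2.imwrite(f"pics/{n}0.png",c["image"]); np.savez(f"{n}0.npz",K=c["camera_matrix"],T=c["world_from_camera"]); print(n,c["camera_matrix"],c["world_from_camera"])
E
```

```text
pics
19.0 {'clock': 0.0, 'joint_pos': array([-1.3721,  0.3595,  1.5114, -0.    ,  1.2725, -0.1151]), 'dq': array([-0.    ,  0.0008, -0.0014, -0.0001,  0.    ,  0.0021]), 'joint_efforts': array([ -0.0049, -51.5386, -27.0718,   0.0669,   0.0345,  -0.0001]), 'position': array([ 185.0467, -570.0734,  240.8334]), 'ee_rot': array([ 0.9877,  0.1563, -0.    , -0.0009]), 'contact_force': array([1.0836, 0.4627, 0.795 ]), 'ft_torque': array([0.0063, 0.0406, 0.0238]), 'gripper_width': 87.87634967420342}
scene [[515.4751   0.     317.0732]
 [  0.     515.4751 243.1598]
 [  0.       0.       1.    ]] [[  -0.8735    0.4592   -0.1619  734.1901]
 [   0.4869    0.821    -0.2983  323.1078]
 [  -0.004    -0.3394   -0.9406 1217.9712]
 [   0.        0.        0.        1.    ]]
top [[509.932    0.     324.8874]
 [  0.     509.932  229.4555]
 [  0.       0.       1.    ]] [[  -0.0251   -0.9934    0.1115  413.3325]
 [  -0.9997    0.0254    0.0012    5.6   ]
 [  -0.004    -0.1115   -0.9938 1546.6471]
 [   0.        0.        0.        1.    ]]
```

View pics/scene0.png

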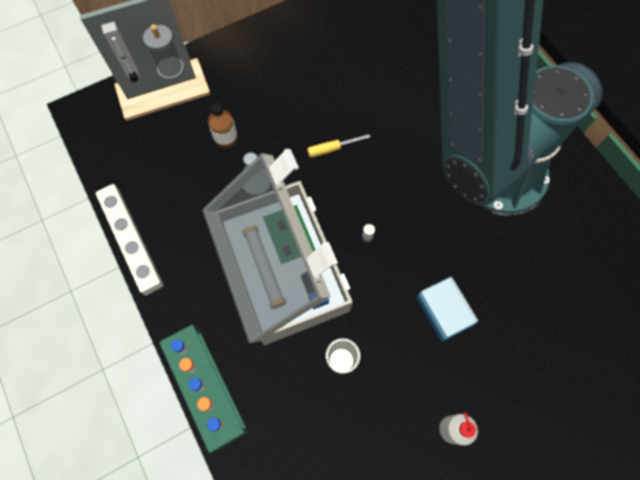

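View pics/top0.png

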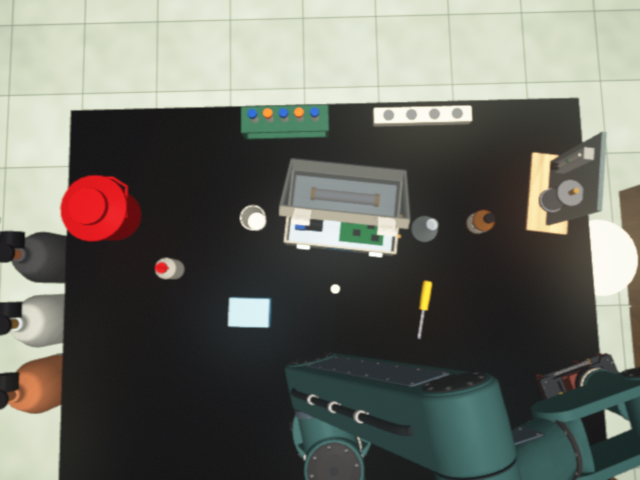

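The scene shows the case with its lid open around (280,250) and its latches at about (285,165) and (320,260). In the top view the case is at about (345,205). The beaker stands at its left end (253,217), the flask at its right end (425,228), and the vial in front (335,289). I'll enlarge both views to pick points.

```bash
python3 - <<'E'
import cv2
a=cv2.imread("pics/top0.png")[145:295,235:435]; cv2.imwrite("pics/t1.png",cv2.resize(a,None,fx=4,fy=4,interpolation=2))
a=cv2.imread("pics/scene0.png")[140:350,190:390]; cv2.imwrite("pics/s1.png",cv2.resize(a,None,fx=2.8,fy=2.8,interpolation=2))
E
```

```text
(no output)
```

View pics/t1.png

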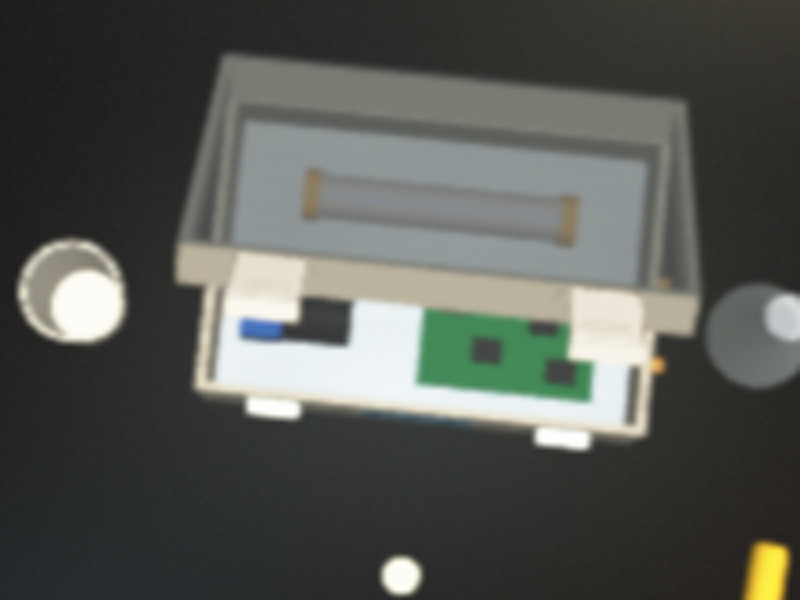

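View pics/s1.png

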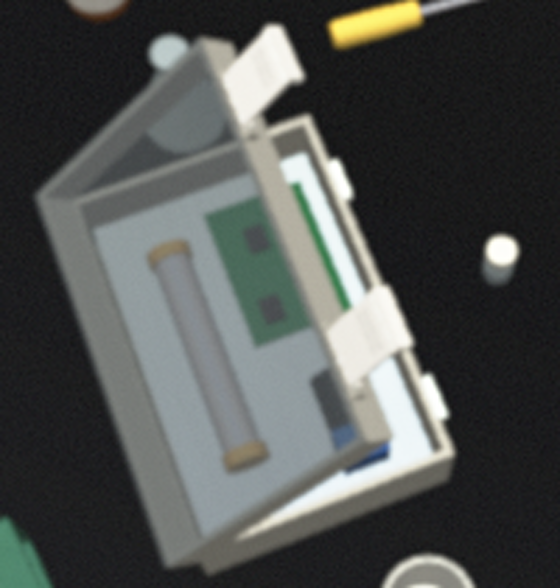

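Picked points (crop pixels):
- **Top view:** front rim corners (195,388) and (648,435), lid front upper edge (176,245)–(700,295), lip (176,283)–(693,335), rear edge (222,53)–(686,100), latch ends (262,316) and (607,358).
- **Scene view:** rim corners (308,118) and (453,455), latch ends (288,52) and (397,316).

I'll fit the pose and joint angles to these.

```bash
cat > fit.py <<'E'
import numpy as np
from scipy.optimize import least_squares
cams={n:np.load(f"{n}0.npz") for n in("top","scene")}
def proj(cam,P,K=None,T=None):
    K,T=(cams[cam]["K"],cams[cam]["T"]) if K is None else (K,T)
    q=(np.asarray(P)-T[:3,3])@T[:3,:3]
    q=q@K.T; return q[...,:2]/q[...,2:]
def ray(cam,uv,z):
    K,T=cams[cam]["K"],cams[cam]["T"]
    d=T[:3,:3]@np.linalg.solve(K,[*uv,1]); return T[:3,3]+d*(z-T[2,3])/d[2]
def world(p,l):
    c,s=np.cos(p[2]),np.sin(p[2]); return np.array([p[0]+c*l[0]-s*l[1],p[1]+s*l[0]+c*l[1],l[2]])
def lid(p,a,b,y):   # a forward of hinge, b above
    c,s=np.cos(p[3]),np.sin(p[3]); return world(p,[108-a*c+b*s,y,103+a*s+b*c])
def latch(p,phi,y,u=63,v=9):
    s,c=np.sin(phi),np.cos(phi); return lid(p,222+u*s+v*c,24-u*c+v*s,y)
E
python3 - <<'E'
from fit import *
np.set_printoptions(precision=3,suppress=True)
t=lambda x,y:np.array([x/4+235,y/4+145])-.4
s=lambda x,y:np.array([x/2.8+190,y/2.8+140])-.3
M=[("top",t(195,388),lambda p:world(p,[-108,160,103])),("top",t(648,435),lambda p:world(p,[-108,-160,103])),
("top",t(176,245),lambda p:lid(p,218,35,165)),("top",t(700,295),lambda p:lid(p,218,35,-165)),
("top",t(176,283),lambda p:lid(p,218,0,165)),("top",t(693,335),lambda p:lid(p,218,0,-165)),
("top",t(222,53),lambda p:lid(p,0,35,165)),("top",t(686,100),lambda p:lid(p,0,35,-165)),
("scene",s(308,118),lambda p:world(p,[-108,-160,103])),("scene",s(453,455),lambda p:world(p,[-108,160,103])),
("scene",s(200,40),lambda p:lid(p,218,35,-165)),
("top",t(262,316),lambda p:latch(p,p[4],105)),("top",t(607,358),lambda p:latch(p,p[5],-105)),
("scene",s(397,316),lambda p:latch(p,p[4],105)),("scene",s(288,52),lambda p:latch(p,p[5],-105))]
f=lambda p:np.concatenate([proj(c,g(p))-uv for c,uv,g in M])
for ph in(1.2,2.0):
    o=least_squares(f,[700,0,0,.8,ph,ph],loss="soft_l1"); print(o.cost,o.x); 
print(f(o.x).reshape(-1,2)); p=o.x; np.save("p.npy",p)
print("lidfront",lid(p,218,35,0),"latch ends",latch(p,p[4],105),latch(p,p[5],-105))
print("vial",ray("top",(335,289),55),"flask foot",ray("top",t(755,340),0),"beaker top",ray("top",t(72,290),90),"tip",ray("top",(249,312),58))
E
```

```text
3.1978000629554515 [629.207 -46.196  -0.129   0.735   1.651   1.585]
3.197800062955409 [629.207 -46.196  -0.129   0.735   1.651   1.585]
[[-0.03   0.363]
 [-1.043  0.207]
 [ 0.412 -0.597]
 [-0.176  0.23 ]
 [ 0.321  0.493]
 [-0.836  0.624]
 [ 0.158 -0.345]
 [-0.12  -0.442]
 [-0.347 -1.25 ]
 [ 0.013 -0.678]
 [-0.633 -0.466]
 [-0.463  0.196]
 [-0.509  0.061]
 [-0.187  0.097]
 [-0.158  0.519]]
lidfront [599.262 -42.323 275.196] latch ends [566.151  67.835 321.766] [ 535.874 -139.998  319.228]
vial [405.973 -17.595  55.   ] flask foot [ 578.796 -292.698    0.   ] beaker top [617.998 214.867  90.   ] tip [346.294 232.437  58.   ]
```

The fit is good, with residuals under 1.3 px:
- **Case:** at (629,-46), yaw -0.13.
- **Lid:** about 0.735 rad.
- **Latches:** about 1.6 rad.

Next I'll compute waypoints for the arcs.

```bash
python3 - <<'E'
from fit import *
np.set_printoptions(precision=1,suppress=True)
p=np.load("p.npy"); ex=np.array([np.cos(p[2]),np.sin(p[2]),0])
for th in (.9,.735,.6,.45,.3,.15,0,-.03):
    q=p.copy(); q[3]=th; print(th,lid(q,200,35,0)+10*ex+[0,0,19])
q=p.copy();q[3]=0
for y in(105,-105):
  print(y)
  for ph in(1.9,1.6,1.3,1.,.7,.4,.2,.0,-.05):   # TCP for tip rear corner on face, u along flap
    print(ph,[latch(q,ph,y,u,9)+off*ex+[0,0,19] for u,off in((50,0),(50,-10))])
E
```

```text
0.9 [650.1 -48.9 300.4]
0.735 [622.4 -45.3 282.1]
0.6 [602.1 -42.7 263.8]
0.45 [582.7 -40.2 240.5]
0.3 [567.  -38.1 214.5]
0.15 [555.3 -36.6 186.5]
0 [547.9 -35.7 157. ]
-0.03 [546.9 -35.6 151. ]
105
1.9 [array([485.6,  78.3, 170.7]), array([475.7,  79.5, 170.7])]
1.6 [array([480.3,  78.9, 156.5]), array([470.4,  80.2, 156.5])]
1.3 [array([479.5,  79.1, 141.3]), array([469.5,  80.3, 141.3])]
1.0 [array([483.1,  78.6, 126.6]), array([473.2,  79.9, 126.6])]
0.7 [array([490.8,  77.6, 113.6]), array([480.9,  78.9, 113.6])]
0.4 [array([502.1,  76.1, 103.5]), array([492.2,  77.4, 103.5])]
0.2 [array([511. ,  75. ,  98.8]), array([501.1,  76.3,  98.8])]
0.0 [array([520.7,  73.7,  96. ]), array([510.8,  75. ,  96. ])]
-0.05 [array([523.2,  73.4,  95.6]), array([513.3,  74.7,  95.6])]
-105
1.9 [array([ 458.6, -130. ,  170.7]), array([ 448.7, -128.7,  170.7])]
1.6 [array([ 453.4, -129.3,  156.5]), array([ 443.5, -128. ,  156.5])]
1.3 [array([ 452.5, -129.2,  141.3]), array([ 442.6, -127.9,  141.3])]
1.0 [array([ 456.1, -129.7,  126.6]), array([ 446.2, -128.4,  126.6])]
0.7 [array([ 463.9, -130.7,  113.6]), array([ 454. , -129.4,  113.6])]
0.4 [array([ 475.1, -132.1,  103.5]), array([ 465.2, -130.9,  103.5])]
0.2 [array([ 484.1, -133.3,   98.8]), array([ 474.2, -132. ,   98.8])]
0.0 [array([ 493.8, -134.5,   96. ]), array([ 483.8, -133.3,   96. ])]
-0.05 [array([ 496.2, -134.9,   95.6]), array([ 486.3, -133.6,   95.6])]
```

Request:
send_rows(targets=[[[1,0,0,5,-0.148],[1,0,0,6,-0.148],[1,0,0,6,-0.147],[1,2,4,2,0],[1,4,4.5,0,0],[1,4,4.5,0,0],[1,4,4.5,0,0],[1,4,4.5,0,0],[1,4,4.5,0,0],[1,4,4.5,0,0],[1,4,4.5,0,0],[1,4,4.5,0,0],[1,4,4.5,0,0],[1,4,4.5,0,0]]])

```text
clock: 1.85
position: [611.2, -63.0, 430.5]
ee_rot: [0.997, -0.076, 0.0, -0.004]
contact_force: [1.5, -0.9, -0.5]
gripper_width: 0.7
```

Request:
send_rows(targets=[[[1,2,0.7,-4,0.02],[1,2,0.7,-4,0],[1,0,0,-3.5,0],[1,0,0,0,0]]])

```text
clock: 2.35
position: [654.1, -42.9, 310.1]
ee_rot: [0.998, -0.062, -0.001, -0.005]
contact_force: [-0.1, 0.6, 0.2]
gripper_width: 0.3
```

Request:
send_rows(targets=[[[1,-1.0,0,-1.0,0],[1,-1.0,0,-1.0,0],[1,-1.0,0,-1.0,0],[1,-1.0,0.1,-1.0,0],[1,-1.0,0.1,-1.1,0],[1,-0.9,0.1,-1.2,0]]])

```text
clock: 3.1
position: [596.6, -40.8, 252.8]
ee_rot: [0.998, -0.063, 0.006, -0.005]
contact_force: [-0.6, 1.1, 4.9]
gripper_width: 0.4
```

Request:
send_rows(targets=[[[1,-0.9,0,-1.2,0],[1,-0.8,0,-1.2,0],[1,-0.7,0,-1.2,0],[1,-0.6,0.05,-1.2,0],[1,-0.5,0.05,-1.2,0],[1,-0.5,0,-1.2,0],[1,-0.3,0,-1.0,0],[1,-0.2,0,-0.7,0]]])

```text
clock: 4.1
position: [548.7, -39.3, 157.1]
ee_rot: [0.998, -0.063, 0.007, -0.005]
contact_force: [2.0, 2.1, 25.9]
gripper_width: 0.7
```

Request:
send_rows(targets=[[[1,0,0,-0.1,0],[1,0,0,0,0],[1,0,0,0,0]]])

```text
clock: 4.47
position: [548.7, -39.3, 157.4]
ee_rot: [0.998, -0.063, 0.007, -0.005]
contact_force: [1.4, 1.2, 1.4]
gripper_width: -0.1
```

Request:
send_rows(targets=[[[1,0,0,2,0],[1,0,0,4,0],[1,-2,0,4,0],[1,-6,6,0,0],[1,-5,6,0,0],[1,0,0,0,0]]])

```text
clock: 5.22
position: [436.3, 55.7, 255.8]
ee_rot: [0.998, -0.064, 0.003, -0.004]
contact_force: [0.4, -0.2, -0.3]
gripper_width: 0.2
```

```bash
python3 - <<'E'
from plant import r
import cv2, numpy as np
c=r.capture("scene"); a=c["image"][140:350,190:390]; cv2.imwrite("pics/s2.png",cv2.resize(a,None,fx=2.8,fy=2.8,interpolation=2))
c=r.capture("top"); cv2.imwrite("pics/t2.png",cv2.resize(c["image"][145:295,235:435],None,fx=4,fy=4,interpolation=2))
print(r.get_obs()["position"])
E
```

```text
[439.88088879  53.61000397 256.25637123]
```

View pics/s2.png

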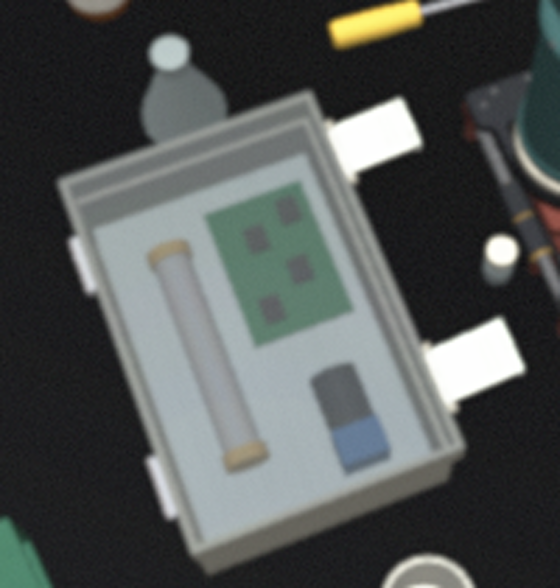

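The lid lies flat and shut: tip height 138.4 mm when it stopped. Both latches stick straight out, at crop (375,140) and (475,365). Now the left latch.

Request:
send_rows(targets=[[[1,1.7,1.4,-3.5,0],[1,1.6,1.2,-3.0,0],[1,0,0,-0.8,0],[1,0,0,-1.0,0],[1,-0.2,0,-1.2,0]]])

```text
clock: 5.95
position: [477.8, 75.0, 159.6]
ee_rot: [0.998, -0.067, 0.008, -0.002]
contact_force: [0.0, 1.2, 1.8]
gripper_width: 0.5
```

Request:
send_rows(targets=[[[1,-0.5,0.3,-0.8,0],[1,-0.2,0,-1.0,0],[1,0.1,0,-1.0,0],[1,0.4,0,-1.0,0],[1,0.6,0,-0.8,0],[1,0.7,0,-0.6,0]]])

```text
clock: 6.7
position: [488.7, 77.4, 105.1]
ee_rot: [0.998, -0.067, 0.008, -0.002]
contact_force: [-1.7, 0.2, 1.3]
gripper_width: 0.5
```

Request:
send_rows(targets=[[[1,0.7,0,-0.5,0],[1,0.7,0,-0.3,0],[1,0.6,0,-0.1,0],[1,0.3,0,0,0],[1,0.2,0,0,0]]])

```text
clock: 7.32
position: [505.9, 77.8, 93.1]
ee_rot: [0.998, -0.067, -0.002, -0.001]
contact_force: [-5.0, 1.0, 3.3]
gripper_width: 0.6
```

Request:
send_rows(targets=[[[1,0.3,0,0.05,0],[1,0.3,0,0.05,0],[1,0.3,0,0,0]]])

```text
clock: 7.7
position: [505.5, 78.0, 92.9]
ee_rot: [0.998, -0.067, -0.011, -0.001]
contact_force: [-8.0, 0.1, 7.7]
gripper_width: 0.3
```

Request:
send_rows(targets=[[[1,-2,0,0.2,0],[1,-5,-2,3,0],[1,-4,-2,6,0],[1,0,0,4,0],[1,0,0,0,0]]])

```text
clock: 8.32
position: [402.2, 40.2, 219.4]
ee_rot: [0.998, -0.066, -0.009, -0.001]
contact_force: [-0.3, 0.1, -0.1]
gripper_width: 0.3
```

```bash
python3 - <<'E'
from plant import r
import cv2, numpy as np
c=r.capture("scene"); a=c["image"][140:350,220:400]; a=cv2.resize(a,None,fx=2.8,fy=2.8,interpolation=2)
t=r.capture("top")["image"][205:295,245:435]
w=r.capture("wrist"); np.savez("w1.npz",K=w["camera_matrix"],T=w["world_from_camera"])
cv2.imwrite("pics/w1.png",w["image"]); t=cv2.resize(t,None,fx=1.5,fy=1.5)
o=np.zeros((588,800,3),np.uint8); o[:,:504]=a; o[:135,510:795]=t; o[150:366,510:798]=cv2.resize(w["image"],(288,216)); cv2.imwrite("pics/m1.png",o)
print(r.get_obs()["position"])
E
```

```text
[399.420678    40.58881721 215.83916004]
```

View pics/m1.png

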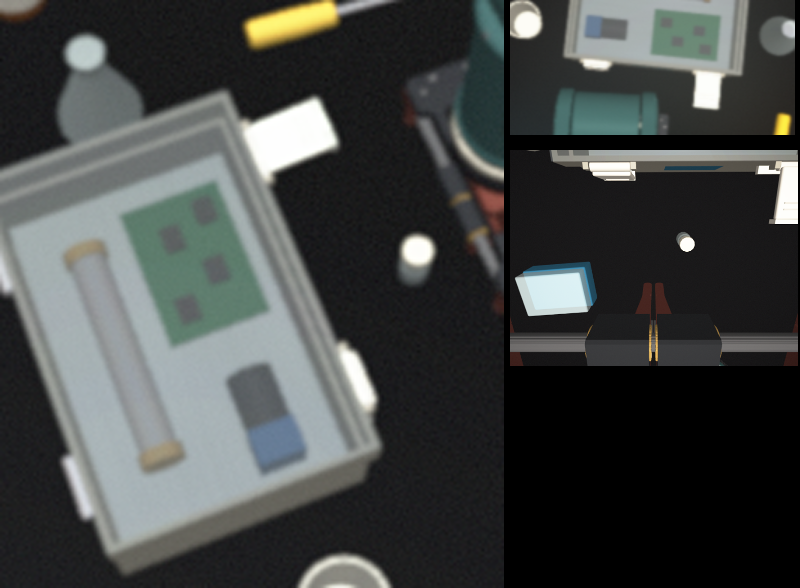

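The left latch is down, at main (355,378) and wrist (610,170). I'll check its remaining angle in the wrist view by overlaying model predictions.

```bash
python3 - <<'E'
from fit import *
import cv2
p=np.load("p.npy");p[3]=0; d=np.load("w1.npz"); im=cv2.imread("pics/w1.png")
x0,y0,f=130,0,4
a=cv2.resize(im[y0:y0+120,x0:x0+190],None,fx=f,fy=f,interpolation=2)
for ph,c in((0,(0,0,255)),(.1,(0,255,0)),(.2,(255,0,0)),(.3,(255,0,255))):
    q=proj(0,[latch(p,ph,y,u,9) for y,u in((127,0),(127,63),(83,63),(83,0))],d["K"],d["T"]); print(ph,q.round(1).tolist())
    cv2.polylines(a,[((q-[x0,y0]+.5)*f).astype(int)],False,c,1)
cv2.imwrite("pics/w1c.png",a)
E
```

```text
0 [[177.8, 46.8], [209.2, 60.1], [277.0, 59.8], [265.0, 46.4]]
0.1 [[177.2, 46.5], [209.6, 70.4], [277.2, 70.1], [264.8, 46.1]]
0.2 [[176.6, 45.9], [209.8, 80.3], [277.3, 80.0], [264.5, 45.5]]
0.3 [[175.9, 45.2], [209.6, 89.8], [277.2, 89.5], [264.3, 44.8]]
```

View pics/w1c.png

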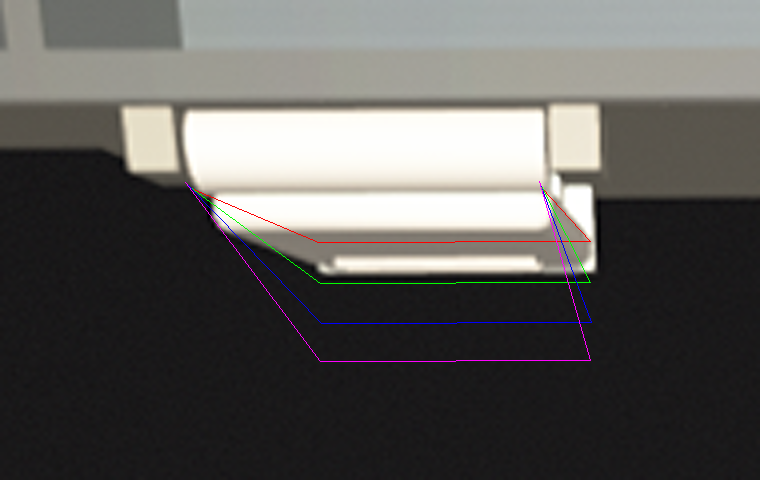

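```bash
python3 - <<'E'
from fit import *
p=np.load("p.npy");p[3]=0; d=np.load("w1.npz")
P=lambda q:((proj(0,q,d["K"],d["T"])-[130,0]+.5)*4).round(0)
for y in(127,83): print(P(lid(p,218,35,y)),P(lid(p,218,0,y)),P(latch(p,0,y,0,0)),P(world(p,[-108,y,103])),P(world(p,[-108,y,10])))
for s in(0,4):
  q=p.copy(); q[:2]-=[s,-.13*s]
  print(s,[P(latch(q,ph,127,u,9)).tolist() for ph in(0,.05,.1) for u in (0,63)], P(lid(q,218,35,105)))
E
```

```text
[150.  54.] [239. 109.] [185. 109.] [237.  92.] [383. 186.]
[525.  52.] [559. 107.] [539. 108.] [559.  91.] [614. 185.]
0 [[193.0, 189.0], [319.0, 242.0], [192.0, 189.0], [320.0, 263.0], [191.0, 188.0], [320.0, 284.0]] [338.  53.]
4 [[197.0, 224.0], [321.0, 269.0], [196.0, 224.0], [322.0, 290.0], [194.0, 223.0], [323.0, 310.0]] [340.  92.]
```

The wrist view (knuckle rows 110–190, free end row about 270) and the contact position agree: the left latch is flat within about 0.02 rad, and the case front is about 4 mm nearer the robot than my fit. Now the right latch, using the same path shifted.

Request:
send_rows(targets=[[[1,0,-5.5,0,0],[1,1.5,-5.5,0,0],[1,2,-5.5,-1.5,0],[1,1.5,-1.0,-2.5,0],[1,0,0,-0.5,0],[1,0,0,0,0]]])

```text
clock: 9.22
position: [448.3, -136.7, 161.8]
ee_rot: [0.998, -0.063, -0.019, -0.003]
contact_force: [-0.4, 0.2, -0.5]
gripper_width: 0.5
```

Request:
send_rows(targets=[[[1,-0.5,0.4,-0.6,0],[1,-0.4,0,-0.9,0],[1,0,0,-1.0,0],[1,0.1,0,-1.0,0],[1,0.4,0,-1.0,0],[1,0.6,0,-0.8,0],[1,0.7,0,-0.5,0]]])

```text
clock: 10.1
position: [456.7, -130.4, 101.5]
ee_rot: [0.998, -0.062, -0.018, -0.003]
contact_force: [-0.8, -1.2, 0.6]
gripper_width: 0.3
```

Request:
send_rows(targets=[[[1,0.7,0,-0.4,0],[1,0.7,0,-0.3,0],[1,0.6,0,-0.1,0],[1,0.5,0,0,0],[1,0.4,0,0,0],[1,0.3,0,0,0],[1,0.3,0,0,0]]])

```text
clock: 10.98
position: [476.9, -129.3, 91.3]
ee_rot: [0.998, -0.06, -0.035, -0.003]
contact_force: [-11.2, -3.5, 8.0]
gripper_width: 0.5
```

Request:
send_rows(targets=[[[1,0.5,0,0,0],[1,0.4,0,0,0],[1,0.3,0,0,0]]])

```text
clock: 11.35
position: [476.1, -129.1, 91.5]
ee_rot: [0.997, -0.058, -0.048, -0.003]
contact_force: [-9.4, -3.2, 6.0]
gripper_width: 0.4
```

Request:
send_rows(targets=[[[1,-2,0,0.2,0],[1,-5,2,3,0],[1,-3,5,6,0],[1,0,5,4,0],[1,0,5,0,0],[1,0,0,0,0]]])

```text
clock: 12.1
position: [385.4, 31.4, 213.1]
ee_rot: [0.997, -0.06, -0.042, -0.004]
contact_force: [0.6, -0.8, 0.0]
gripper_width: 0.4
```

```bash
python3 - <<'E'
from plant import r
import cv2, numpy as np
s=r.capture("scene")["image"]; w=r.capture("wrist"); np.savez("w2.npz",K=w["camera_matrix"],T=w["world_from_camera"]); im=w["image"]; cv2.imwrite("pics/w2.png",im)
cv2.imwrite("pics/s3.png",s)
o=np.zeros((600,800,3),np.uint8)
o[:375,:800]=cv2.resize(im[0:150,0:640],None,fx=1.25,fy=2.5,interpolation=2)[:375]
o[380:600,:320]=cv2.resize(s[130:350,190:400],(320,220))
cv2.imwrite("pics/m2.png",o); print(r.get_obs()["position"],r.get_obs()["contact_force"])
g=lambda f,i:cv2.cvtColor(i,cv2.COLOR_BGR2GRAY)[225:305,240:285].astype(np.float32)
print(cv2.phaseCorrelate(g(0,cv2.imread("pics/scene0.png")),g(0,s),cv2.createHanningWindow((45,80),cv2.CV_32F)))
E
```

```text
[385.95063106  28.95955754 212.70278364] [ 0.18026919 -0.06347574  0.06335528]
((0.49845794160091117, 0.17642674653161095), 1.0203866895039877)
```

View pics/m2.png

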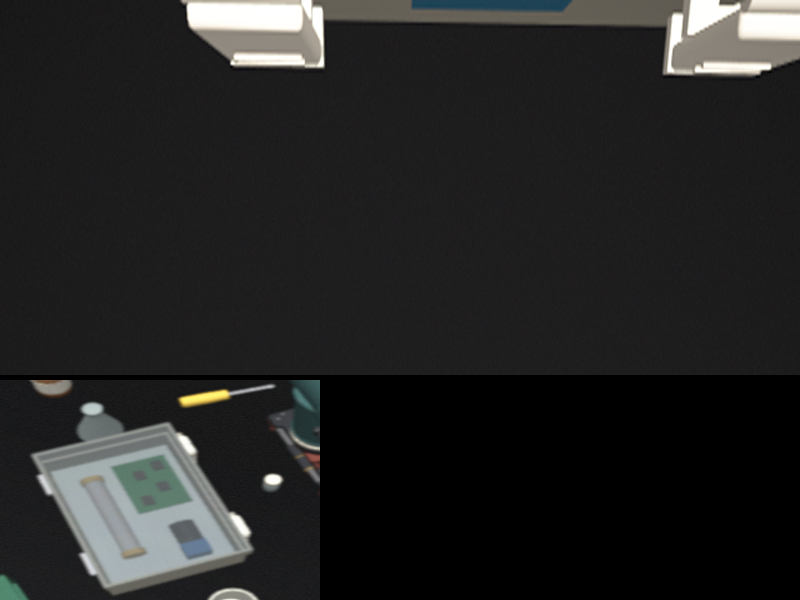

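```bash
python3 - <<'E'
from fit import *
import cv2
p=np.load("p.npy");p[3]=0; p[:2]-=[4.5,-.6]; d=np.load("w2.npz"); im=cv2.imread("pics/w2.png")
o=np.zeros((600,800,3),np.uint8); f=6
for k,(x0,ys) in enumerate(((145,(127,83)),(510,(-83,-127)))):
    a=cv2.resize(im[0:49,x0:x0+130],None,fx=f,fy=f,interpolation=2)
    for ph,c in((0,(0,0,255)),(.1,(0,255,0))):
        q=proj(0,[latch(p,ph,y,u,9) for y,u in((ys[0],0),(ys[0],63),(ys[1],63),(ys[1],0))],d["K"],d["T"])
        cv2.polylines(a,[((q-[x0,0]+.5)*f).astype(int)],False,c,1)
    o[k*300:k*300+294,:780]=a
cv2.imwrite("pics/w2c.png",o)
E
```

```text
(no output)
```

View pics/w2c.png

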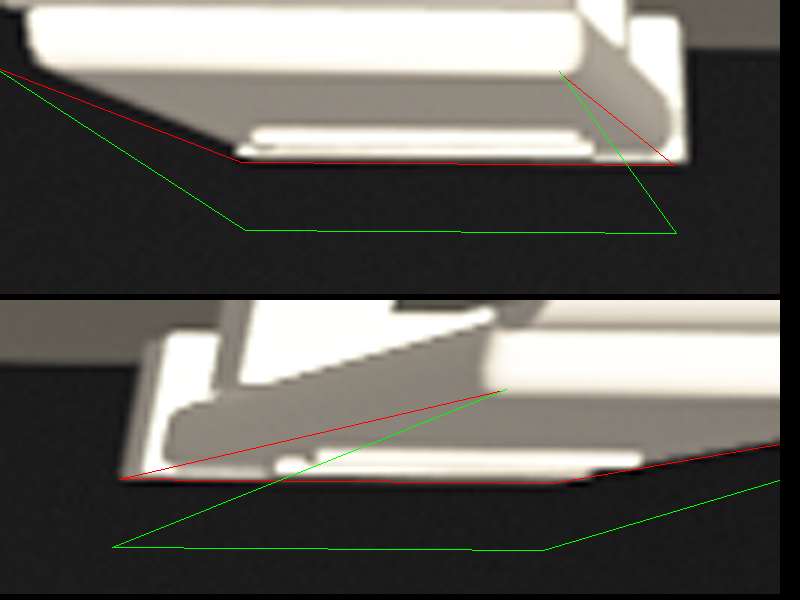

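Both flaps lie on the red 0 rad outline, ends at rows about 160 and 480, well clear of the green 0.1 rad one. The arm is clear of everything, so I'm handing in.

```bash
python3 -c "
from plant import r
print(r.hand_in())"
```

```text
the job is handed in; nothing more can be done
None
```

I pushed the lid shut with the closed fingertips, then folded the left and right latches down and in. The job was handed in at about 12 s of the 58 s. The hand-in reports no verdict, so these are my own last checks:

- **Lid:** it looks flat in the scene picture, and the fingertips stopped at 138.4 mm against 138 mm for a shut lid.
- **Latches:** both match the model's 0 rad outline in the wrist picture, clearly inside 0.1 rad. Each stopped solidly under about 8–11 N.
- **Case:** it shifted about 0.5 px in the scene picture, roughly 1–2 mm.
- **Other things:** none looks moved in the parts of the bench I viewed. I did not measure them, and the final crop does not show the wash bottle or the tip box.
- **Robot:** the arm is clear, with about 0 N contact force.

**One disagreement:** my first pose fit put the case front about 4–5 mm further from the robot than the contact positions and wrist pictures showed. The 0 rad outlines in the last check include that 4.5 mm shift. The right latch's push also ended about 2 mm short of what the left one suggested, with the tool slightly tilted, but the wrist picture showed it flat.

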